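Unclip the finished mosaic tablet and stack it

ROBOT

A 6-joint arm with a two-finger parallel gripper is mounted at the origin on the work surface. World frame = base frame: x ahead of the robot, y to its left, z up, the work surface at z = 0. Lengths are in mm, angles in degrees, forces in N, time in s.
With the tool pointing down it reaches from about 325 to 775 mm from the base axis. Payload 9.3 kg.
Tool frame: the origin (TCP) lies at the very end of the fingers, on their centre line; the grasp point (between the pads) lies 19 mm behind it; z points along the fingers, y is the line along which they close (so a half turn about z gives the same grasp; the last joint's range is limited). The gripper opens to 85 mm and grips with 20 to 120 N. Pads are 22 mm wide; open, the fingers measure 114 mm over their backs; the gripper's body (76 mm by 85 mm) begins 54 mm behind the grasp point. The pads swing forward as they close: fully open they stand 13 mm farther back than shut.
Start: joints at [55.485, 14.817, 1.232, 76.415, 0, 81.257], TCP at [239.133, 495.29, 231.279] pointing down, gripper open.
Joint ranges: [-174.27, 174.27], [-52.1, 104.24], [-59.71, 78.15], [-110.17, 111.67], [-87.03, 83.33], [-180, 180]. Speed limits (degrees/s): [127.2, 127.2, 159.86, 180, 180, 180].

INTERFACE

Orientations are given as a 3x3 rotation matrix whose columns are the frame's x, y, z axes.
In Python, from rig import env, capture, job_done, spotter gives the robot as it stands. The module is installed in compiled form; this text tells all that it offers.
- The arm moves only by the tool jog_arm, never from a script. Its argument "steps" is a list of rows, each a list of 7 numbers: the shift along the tool's x, y, z scaled (see below), then the turn, a rotation vector about the tool's x, y, z scaled (see below), then the opening, from 0 (shut) to 1 (fully open). In form: [[dx, dy, dz, wx, wy, wz, jaw], ...]. A call has 1 to 20 rows; each row is the pose to reach, as a shift and turn from the pose commanded when the call began, along the tool's axes at that moment; what a row does not reach only later rows make up. The controller multiplies each number of a shift by 0.1 m and each number of a turn by 30 degrees. A row lasts 1/10 s, in which the tool goes at most 50 mm and 8.59 degrees, less where a joint would pass 70% of its speed; a pose out of reach is approached as far as the arm can. A call with a number of a shift or a turn outside -1 to 1 is refused whole. A call with a gripper value outside its range is refused whole. The fingers move at their own pace and stop on an object; the grip force is fixed at half the most. Time passes only in rows, so rows that repeat a pose let the fingers close. It gives the time, the measured TCP pose, the force, the opening and the grip force at its end, in the units of the state.
- env.read_state(): the state, without advancing time (a new reading comes with each control period).
- capture(name): name is "scene" or "top" or "wrist"; returns a dict with "color" (400x640x3 uint8, red, green, blue), "K" (3x3 intrinsics, pixels), "k1" (the pictures are not rectified: a ray, as slopes to the right and down, at radius r is drawn at 1 + k1 r^2 times it, then the intrinsics apply), "rvec" (rotation vector, rad) and "tvec" (3), from world to camera coordinates, as OpenCV has them. Camera axes: x right, y down, z forward; pixel columns grow to the right and rows downward; lengths in mm; the calibration is good to about 2 mm. A picture is of the moment at which its call begins. There is no depth.
- job_done(): hands the job in; it is judged then, once.
Trained networks look in the newest picture that a camera, given by its name, has taken for a name from the list of things; names that differ only in an ending like _2 or _b are one class to them, and where a whole thing is asked for, a point or a joint stands for the part that bears it (a point fixed in the world has none). Each returns a list of dicts, best first, with "conf" (0 to 1); they miss things now and then, are a little off and sometimes report something else, mostly with a low value. They report only what shows in the picture. A call takes as long as a camera call. They do not tell look-alikes from the thing itself.
- spotter.find_in(thing, camera): "box" ([left, top, right, bottom] in pixels, round what is visible of it).
- spotter.cut_out(thing, camera): "region" (400x640 bool, what is visible of it) and "box" ([left, top, right, bottom] in pixels, round what is visible of it).
- spotter.pinpoint(thing, camera): "xy" ([column, row] in pixels: a listed point, or the origin of a listed thing).
The state is a dict: "clock": time; "joints": joint angles; "joint_velocities": joint speeds; "joint_torque": joint torques, N m; "tool_pos": TCP position; "ee_rot": TCP orientation; "force": force on the tool from outside, world axes, zero at the start; "ft_torque": the same for the moment, N m; "gripper_width": finger opening in mm; "grip_force": force on a finger pad.
Only numpy, scipy, OpenCV 4.12 (cv2) and the standard library are available. Lean on these libraries where they do the work, as an engineer would, in place of code of your own. Each camera call takes 0.05 s, during which the arm holds its last target. There are 200 camera calls.

TASK

Pull the finished tablet, the one with the full round rosette on the clip rail, straight up against its sprung catches, lay it face up on the cork mat and let go of it. Then take it again another way, so that it passes between the walls of the plywood holder, and set it down face up and square on top of the pile there, edges flush, without dropping it. Leave the other two tablets clipped in and the pile straight, and do not push the tub, the jar or the loose stones about.

Things in the scene. Friction and masses are not known exactly. Their poses are not given: they have to be found in the camera images.
- tablet: The finished tablet: beech block, white plaster face with a full round rosette of small stones (40 mm across); 64 mm long (y), 46 mm wide (x), 20 mm thick, about 0.12 kg. Each short end has a groove 3 mm deep, 5 to 13 mm above the underside; long sides plain. Origin: centre of its underside, z up out of its face. Starts face up in one of the rail's three places, its length along the rail.
- bare_tablet: Tablet with an empty plaster face, clipped in another place of the rail; same block as the finished tablet: 64 mm long (y), 46 mm wide (x), 20 mm thick; origin at the centre of its underside, z up out of its face.
- started_tablet: Tablet with only four stones of a rosette, clipped in another place of the rail; same block as the finished tablet: 64 mm long (y), 46 mm wide (x), 20 mm thick; origin at the centre of its underside, z up out of its face.
- clip_rail: Aluminium rail fixed on the table, 280 mm long (y); foot 70 mm wide (x) and 8 mm high, then a bed 44 mm wide, its top 20 mm above the table. Three places, 84 mm apart along y, the middle one at the rail's centre. The tablets' long sides are free of it. Origin at its centre on the table, z up.
- catch (a point): A sprung catch, one of a pair: at both ends of every place stands a grey housing (24 mm in x, 16 mm in y, top 42 mm above the table, 2 mm from the tablet's end) whose steel roller sits in the tablet's end groove. Pulling a tablet straight up takes about 12 N; after 14 mm it is clear. The point: top of the housing between the middle and the +y place.
- mat: Square cork mat fixed on the table, 130 x 130 x 4 mm; origin at the centre of its underside.
- holder: Plywood stacking holder fixed on the table: base 68 mm (x) by 70 mm (y), 8 mm thick, and two walls along y, 5 mm thick, 50 mm long, tops 82 mm above the table, 58 mm apart inside. Its two ends (+y and -y) are open. Origin at the centre of its underside, z up.
- pile_low: Lower tablet of the pile, on the holder's base between the walls, its length along the holder's y; same block as the finished tablet: 64 mm long (y), 46 mm wide (x), 20 mm thick; origin at the centre of its underside, z up out of its face.
- pile_top: Upper tablet of the pile, with a rosette as well; its face is 48 mm above the table, and the finished tablet goes on it; same block as the finished tablet: 64 mm long (y), 46 mm wide (x), 20 mm thick; origin at the centre of its underside, z up out of its face.
- tub: Bystander: open white plastic tub of mosaic stones, 110 (x) by 80 (y) by 40 mm; origin at the centre of its underside.
- jar: Bystander: glue jar, 64 mm across, 80 mm high; origin at the centre of its underside.
- stone_a: Bystander: loose marble stone, 22 x 16 x 13 mm; origin at the centre of its underside.
- stone_b: Bystander: loose marble stone, 18 x 18 x 12 mm; origin at the centre of its underside.
Mind the look-alikes: they are no part of the job. What is shaped like the pile_top but red is not meant. What is shaped like the tablet but black is not meant.

How it is judged:
By the outcome, as a careful person would: the job done as asked, in the order asked, and still so for the second after the job is handed in, with the robot touching nothing.
It also fails if it takes over 59 s, if anything falls off the work surface, if the arm or the gripper's body presses on something with over 40 N, if the wrist force passes 120 N, or if a joint passes its speed limit or range.

## Working session

There is one attempt and no reset: what is moved stays moved. The work goes in short steps, Python scripts to look and compute and a tool call to move; the robot and the scene stay as the last step left them, time stands still between calls to the robot, and variables do not carry over. Pictures are saved under pics/ and viewed, at most 10 in all, crops included, and the job is handed in when it is done.

Besides the shell and the picture viewer there is one more tool, called after "Emit:" as name(argument=value, ...), one argument or row to a line, values as JSON. jog_arm: Moves the arm, as the interface text tells. Shifts and turns lie within -1 to 1; 1 stands for 0.1 m of shift or 30 degrees of turn. Its arguments: {"type":"object","properties":{"steps":{"type":"array"}},"required":["steps"]}

```bash
mkdir -p pics; cat > h.py <<'E'
import numpy as np, cv2
from rig import env, capture, job_done, spotter
def ray(c,uv):
    K=np.array(c["K"]);k1=c["k1"]
    p=cv2.undistortPoints(np.array([[uv]],float),K,np.array([k1,0,0,0,0.]))[0,0]
    R=cv2.Rodrigues(np.array(c["rvec"],float))[0];t=np.array(c["tvec"],float).ravel()
    return -R.T@t, R.T@np.array([p[0],p[1],1.])
def at_z(c,uv,z):
    o,d=ray(c,uv); return o+d*(z-o[2])/d[2]
def proj(c,P):
    return cv2.projectPoints(np.array(P,float).reshape(-1,1,3),np.array(c["rvec"],float),np.array(c["tvec"],float),np.array(c["K"],float),np.array([c["k1"],0,0,0,0.]))[0][:,0]
def save(c,name,box=None,s=1):
    im=c["color"][:,:,::-1]
    if box: im=im[box[1]:box[3],box[0]:box[2]]
    cv2.imwrite("pics/"+name,cv2.resize(im,None,fx=s,fy=s,interpolation=cv2.INTER_CUBIC))
E
python3 - <<'E'
from h import *
for n in("scene","top"):
    c=capture(n); save(c,n+"1.png")
    print(n,np.round(c["K"],1).tolist(),c["k1"],np.round(ray(c,(320,200)),2).tolist())
    if n=="top":
        for th in "tablet bare_tablet started_tablet clip_rail catch mat holder pile_top tub jar stone_a".split():
            for r in spotter.pinpoint(th,n)[:4]: print(th,np.round(r["xy"],1),round(r["conf"],2),np.round(at_z(c,r["xy"],20),0))
s=env.read_state();print({k:np.round(v,2).tolist() for k,v in s.items()})
E
```

```text
scene [[429.7, 0.0, 323.9], [0.0, 429.7, 194.9], [0.0, 0.0, 1.0]] 0.010547844056737556 [[1209.93, 470.85, 575.03], [-0.72, -0.42, -0.55]]
top [[464.7, 0.0, 321.9], [0.0, 464.7, 207.3], [0.0, 0.0, 1.0]] 0.016469208773172192 [[316.73, 74.87, 1287.83], [0.17, -0.01, -0.99]]
tablet [380.2 158.3] 0.9 [ 647. -107.   20.]
tablet [433.2 170.6] 0.7 [ 608. -254.   20.]
bare_tablet [350.9 163.1] 0.78 [635. -24.  20.]
started_tablet [319.7 169.7] 0.84 [618.  64.  20.]
started_tablet [443.8 224.4] 0.63 [ 457. -274.   20.]
clip_rail [351.7 165.7] 0.84 [627. -26.  20.]
catch [339.7 163.8] 0.97 [633.   7.  20.]
catch [309.4 249.2] 0.48 [396.  97.  20.]
mat [439.9 224.6] 0.63 [ 456. -263.   20.]
mat [320.7 167.6] 0.53 [623.  61.  20.]
holder [248.6 245.3] 0.72 [411. 262.  20.]
holder [441.9 220.6] 0.43 [ 467. -269.   20.]
pile_top [244.5 243. ] 0.92 [417. 273.  20.]
pile_top [250.4 286.2] 0.63 [301. 257.  20.]
tub [342.5 239.1] 0.96 [422.   6.  20.]
tub [349.1 163.7] 0.68 [633. -19.  20.]
tub [377.9 246.3] 0.41 [400. -90.  20.]
jar [193.4 196.2] 0.78 [550. 414.  20.]
stone_a [376.5 246.3] 0.45 [400. -86.  20.]
stone_a [308.7 251.5] 0.38 [390.  99.  20.]
stone_a [441.3 226.8] 0.2 [ 450. -267.   20.]
{'clock': 0.65, 'joints': [55.49, 14.82, 1.23, 76.42, 0.0, 81.26], 'joint_velocities': [-0.07, 0.08, 0.07, -0.01, 0.04, -0.04], 'joint_torque': [-0.0, -55.52, 34.47, 0.0, -0.0, 0.0], 'tool_pos': [239.11, 495.28, 231.26], 'ee_rot': [[-0.9, 0.43, -0.0], [0.43, 0.9, -0.0], [0.0, -0.0, -1.0]], 'force': [-0.0, 0.39, 0.04], 'ft_torque': [0.04, 0.04, -0.01], 'grip_force': 0.0, 'gripper_width': 85.25}
```

View pics/top1.png

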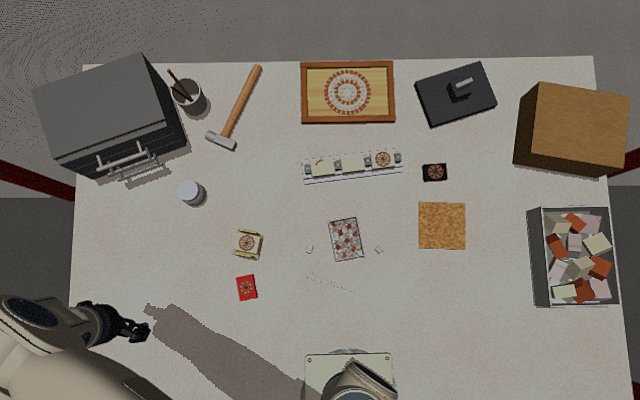

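View pics/scene1.png

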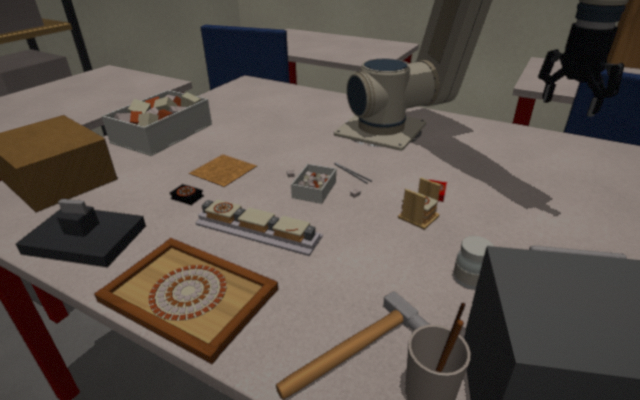

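```bash
python3 - <<'E'
import cv2,numpy as np
im=cv2.imread("pics/top1.png")
a=cv2.resize(im[140:195,295:455],None,fx=5,fy=5,interpolation=cv2.INTER_CUBIC)
b=cv2.resize(im[222:267,215:285],None,fx=6,fy=6,interpolation=cv2.INTER_CUBIC)
o=np.zeros((a.shape[0]+b.shape[0],800,3),np.uint8);o[:275,:800]=a;o[275:,:420]=b
cv2.imwrite("pics/crop1.png",o)
E
```

```text
(no output)
```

View pics/crop1.png

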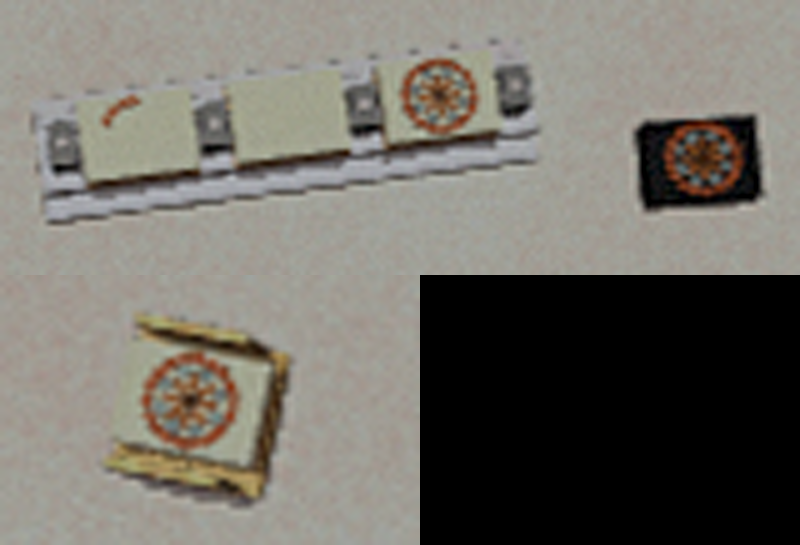

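```bash
cat > t.py <<'E'
from h import *
c=capture("top")
A=lambda x,y,z:at_z(c,(295+x/5-.4,140+y/5-.4),z)
B=lambda x,y,z:at_z(c,(215+x/6-.4,222+(y-275)/6-.4),z)
r=lambda v:np.round(v,1).tolist()
print("tab",r(A(439,97,40)),"started face c",r(A(139,137,40)),"bare",r(A(289,116,40)))
d=A(439,97,40)-A(139,137,40);print("rail yaw",np.degrees(np.arctan2(d[0],-d[1])))
q=[A(375,63,40),A(493,50,40),A(500,132,40),A(383,147,40)]
print("corners",[r(x) for x in q])
print("pile",r(B(190,400,48)))
for p,q,z in((( 118,442),(250,467),48),((128,345),(268,362),48),((140,318),(278,350),82),((110,455),(262,490),82)):
    d=B(*p,z)-B(*q,z);print("holder yaw",np.degrees(np.arctan2(-d[0],d[1])),r(B(*p,z)),r(B(*q,z)))
for th in("mat","tub"):
    m=spotter.cut_out(th,"top")[0]["region"].astype(np.uint8)
    rc=cv2.minAreaRect(cv2.findNonZero(m));z=4 if th=="mat" else 40
    print(th,[r(at_z(c,p,z)) for p in cv2.boxPoints(rc)],r(at_z(c,rc[0],z)))
E
python3 t.py
```

```text
tab [639.5, -109.9, 40.0] started face c [620.2, 56.3, 40.0] bare [630.4, -26.7, 40.0]
rail yaw 6.610917460302591
corners [[659.6, -75.3, 40.0], [665.6, -141.0, 40.0], [619.0, -142.7, 40.0], [611.9, -77.9, 40.0]]
pile [416.4, 263.8, 48.0]
holder yaw -11.94091512271994 [398.5, 295.5, 48.0] [386.2, 237.2, 48.0]
holder yaw -8.183087943224587 [441.5, 291.4, 48.0] [432.6, 229.2, 48.0]
holder yaw -14.30034378498822 [449.7, 280.3, 82.0] [434.5, 220.7, 82.0]
holder yaw -14.150855354155617 [390.8, 292.9, 82.0] [374.3, 227.6, 82.0]
mat [[525.8, -210.0, 4.0], [523.0, -341.8, 4.0], [388.9, -332.4, 4.0], [391.6, -202.8, 4.0]] [456.8, -271.7, 4.0]
tub [[471.2, 48.8, 40.0], [485.4, -33.4, 40.0], [375.7, -50.7, 40.0], [361.9, 30.5, 40.0]] [423.2, -1.2, 40.0]
```

The finished tablet is the rosette at (383,159) in the top image: it is white-faced and sits in the rail's −y place. The black tablet at (436,172) and the red one at (246,288) are look-alikes. The one at (247,243) is pile_top. Moving over the rail now.

Emit:
jog_arm(
  steps=[
    [-0.5,-0.3,0,0,0,0.28,1],
    [-1,-0.6,0,0,0,0.56,1],
    [-1,-0.6,0,0,0,0.84,1],
    [-1,-0.6,0,0,0,1,1],
  ],
)

```text
clock: 1.2
tool_pos: [304.3, 395.9, 231.5]
ee_rot: [[-0.555, 0.832, 0.0], [0.832, 0.555, -0.0], [-0.0, 0.0, -1.0]]
force: [-0.1, -0.6, 0.4]
gripper_width: 85.7
grip_force: 0.0
```

Emit:
jog_arm(
  steps=[
    [-0.5,0,0,0,0,0.28,1],
    [-1,0,0,0,0,0.56,1],
    [-1,0,0,0,0,0.84,1],
    [-1,0,0,0,0,0.92,1],
  ],
)

```text
clock: 1.6
tool_pos: [360.4, 313.7, 231.4]
ee_rot: [[-0.107, 0.994, 0.0], [0.994, 0.107, 0.0], [0.0, 0.0, -1.0]]
force: [0.2, -0.2, -0.3]
gripper_width: 85.8
grip_force: 0.0
```

Emit:
jog_arm(
  steps=[
    [-0.45,0.23,0,0,0,0,1],
    [-0.9,0.46,0,0,0,0,1],
    [-0.9,0.46,0,0,0,0,1],
  ],
)

```text
clock: 1.9
tool_pos: [418.0, 227.3, 231.2]
ee_rot: [[-0.111, 0.994, 0.001], [0.994, 0.111, -0.001], [-0.001, 0.001, -1.0]]
force: [-0.1, 0.5, 0.4]
gripper_width: 85.1
grip_force: 0.0
```

Emit:
jog_arm(
  steps=[
    [-0.45,0.23,0,0,0,0,1],
    [-0.9,0.46,0,0,0,0,1],
    [-0.9,0.46,0,0,0,0,1],
  ],
)

```text
clock: 2.2
tool_pos: [474.0, 143.3, 230.9]
ee_rot: [[-0.111, 0.994, 0.0], [0.994, 0.111, -0.001], [-0.001, 0.0, -1.0]]
force: [0.4, 0.5, 0.1]
gripper_width: 85.6
grip_force: 0.0
```

Emit:
jog_arm(
  steps=[
    [-0.45,0.23,0,0,0,0,1],
    [-0.9,0.46,0,0,0,0,1],
    [-0.9,0.46,0,0,0,0,1],
  ],
)

```text
clock: 2.5
tool_pos: [530.0, 59.4, 230.6]
ee_rot: [[-0.112, 0.994, 0.0], [0.994, 0.112, -0.001], [-0.001, 0.0, -1.0]]
force: [-0.6, 1.1, 0.1]
gripper_width: 85.2
grip_force: 0.0
```

Emit:
jog_arm(
  steps=[
    [-0.45,0.23,0,0,0,0,1],
    [-0.9,0.46,0,0,0,0,1],
    [-0.9,0.46,0,0,0,0,1],
  ],
)

```text
clock: 2.8
tool_pos: [585.9, -24.6, 230.2]
ee_rot: [[-0.112, 0.994, -0.0], [0.994, 0.112, -0.001], [-0.001, -0.0, -1.0]]
force: [-0.8, 0.7, -0.9]
gripper_width: 85.3
grip_force: 0.0
```

Emit:
jog_arm(
  steps=[
    [-0.45,0.23,0.2,0,0,0,1],
    [-0.9,0.45,0.4,0,0,0,1],
    [-0.9,0.45,0.4,0,0,0,1],
    [-0.9,0.45,0.4,0,0,0,1],
  ],
)

```text
clock: 3.2
tool_pos: [638.6, -105.6, 189.8]
ee_rot: [[-0.114, 0.993, -0.003], [0.993, 0.114, 0.001], [0.001, -0.002, -1.0]]
force: [-1.4, 0.2, -0.1]
gripper_width: 85.4
grip_force: 0.0
```

```bash
cat > w.py <<'E'
from h import *
import sys
c=capture("wrist"); save(c,sys.argv[1]); s=env.read_state()
np.savez("last.npz",**{k:np.array(v) for k,v in c.items()},tp=s["tool_pos"],R=s["ee_rot"])
print(np.round(s["tool_pos"],1),np.round(ray(c,(320,200)),2).tolist(),c["k1"])
print("tcp px",proj(c,[s["tool_pos"]])[0])
for th,z in zip(sys.argv[2::2],sys.argv[3::2]):
    for r in spotter.cut_out(th,"wrist")[:2]:
        rc=cv2.minAreaRect(cv2.findNonZero(r["region"].astype(np.uint8)))
        P=np.array([at_z(c,p,float(z)) for p in cv2.boxPoints(rc)]);print(th,round(r["conf"],2),np.round(cv2.boxPoints(rc)).tolist(),np.round(P,1).tolist(),np.round(P.mean(0),1))
    for r in spotter.pinpoint(th,"wrist")[:2]: print(" pin",r["conf"],r["xy"],np.round(at_z(c,r["xy"],float(z)-20),1))
E
python3 w.py w1.png tablet 40
```

```text
[ 638.4 -104.6  190.9] [[631.94, -35.46, 331.87], [0.05, -0.26, -0.96]] -0.025927928908157934
tcp px [311.08780758 253.98390805]
tablet 0.74 [[290.0, 161.0], [335.0, 161.0], [335.0, 224.0], [290.0, 224.0]] [[612.4, -77.8, 40.0], [657.9, -72.6, 40.0], [667.1, -140.2, 40.0], [618.6, -145.7, 40.0]] [ 639.  -109.1   40. ]
tablet 0.56 [[253.0, 322.0], [255.0, 269.0], [293.0, 271.0], [291.0, 324.0]] [[585.0, -277.1, 40.0], [584.3, -204.6, 40.0], [627.3, -201.9, 40.0], [630.8, -274.4, 40.0]] [ 606.9 -239.5   40. ]
 pin 0.57 [310.3, 190.5] [ 636.7 -110.9   20. ]
 pin 0.56 [274.8, 292.6] [ 607.  -246.5   20. ]
```

View pics/w1.png

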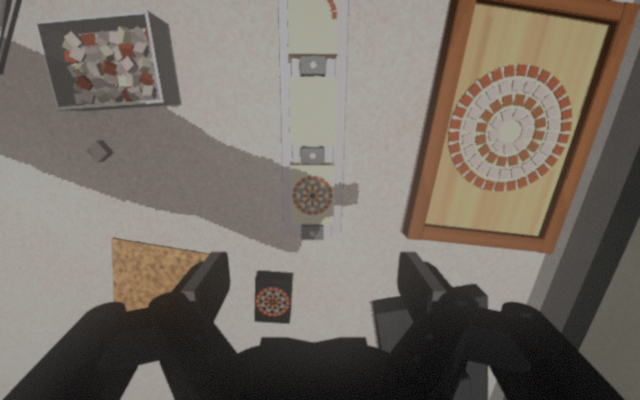

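Emit:
jog_arm(
  steps=[
    [-0.05,0,0.4,0,0,0,1],
    [-0.05,0,0.8,0,0,0,1],
    [-0.05,0,1,0,0,0,1],
    [-0.05,0,1,0,0,0,1],
    [-0.05,0,1,0,0,0,1],
  ],
)

```text
clock: 3.85
tool_pos: [639.6, -109.4, 93.0]
ee_rot: [[-0.117, 0.993, 0.001], [0.993, 0.117, -0.0], [-0.001, 0.001, -1.0]]
force: [0.1, 0.0, 0.0]
gripper_width: 85.2
grip_force: 0.0
```

```bash
python3 w.py w2.png tablet 40
```

```text
[ 640.1 -109.8   93.6] [[632.17, -39.15, 234.93], [0.06, -0.26, -0.96]] -0.025927928908157934
tcp px [312.12714923 255.95102723]
tablet 0.96 [[278.0, 174.0], [343.0, 174.0], [343.0, 262.0], [278.0, 262.0]] [[612.6, -77.6, 40.0], [657.1, -72.4, 40.0], [666.9, -139.0, 40.0], [618.1, -144.6, 40.0]] [ 638.7 -108.4   40. ]
tablet 0.75 [[232.0, 316.0], [285.0, 316.0], [285.0, 351.0], [232.0, 351.0]] [[585.0, -197.3, 40.0], [627.5, -192.2, 40.0], [630.5, -227.2, 40.0], [586.1, -232.6, 40.0]] [ 607.3 -212.4   40. ]
 pin 0.84 [309.6, 214.4] [ 638.1 -110.9   20. ]
 pin 0.84 [259.3, 344.5] [ 606.2 -241.9   20. ]
```

View pics/w2.png

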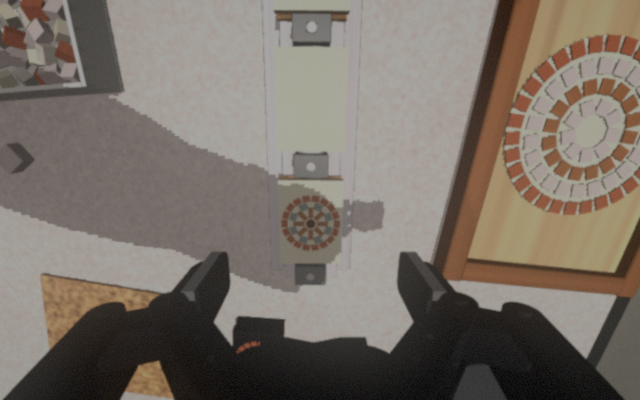

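Emit:
jog_arm(
  steps=[
    [0,-0.01,0.3,0,0,0,1],
    [0,-0.01,0.55,0,0,0,1],
    [0,-0.01,0.73,0,0,0,1],
    [0,-0.01,0.73,0,0,0,1],
    [0,-0.01,0.73,0,0,0,1],
  ],
)

```text
clock: 4.5
tool_pos: [639.0, -110.7, 19.6]
ee_rot: [[-0.115, 0.993, 0.001], [0.993, 0.115, -0.0], [-0.001, 0.001, -1.0]]
force: [-0.6, -0.9, -0.4]
gripper_width: 85.4
grip_force: 0.0
```

Emit:
jog_arm(
  steps=[
    [0,0,0,0,0,0,0.5],
    [0,0,0,0,0,0,0.5],
    [0,0,0,0,0,0,0.3],
    [0,0,0,0,0,0,0],
    [0,0,0,0,0,0,0],
    [0,0,0,0,0,0,0],
    [0,0,0,0,0,0,0],
    [0,0,0,0,0,0,0],
    [0,0,0,0,0,0,0],
    [0,0,0,0,0,0,0],
  ],
)

```text
clock: 5.5
tool_pos: [638.9, -110.7, 19.6]
ee_rot: [[-0.115, 0.993, 0.002], [0.993, 0.115, -0.001], [-0.001, 0.002, -1.0]]
force: [-0.9, 0.6, 6.6]
gripper_width: 44.6
grip_force: 62.3
```

Emit:
jog_arm(
  steps=[
    [0,0,-0.03,0,0,0,0],
    [0,0,-0.06,0,0,0,0],
    [0,0,-0.09,0,0,0,0],
    [0,0,-0.12,0,0,0,0],
    [0,0,-0.15,0,0,0,0],
    [0,0,-0.18,0,0,0,0],
    [0,0,-0.23,0,0,0,0],
    [0,0,-0.3,0,0,0,0],
    [0,0,-0.45,0,0,0,0],
    [0,0,-0.6,0,0,0,0],
    [0,0,-0.6,0,0,0,0],
    [0,0,-0.6,0,0,0,0],
  ],
)

```text
clock: 6.7
tool_pos: [638.5, -110.6, 78.5]
ee_rot: [[-0.115, 0.993, 0.001], [0.993, 0.115, -0.0], [-0.0, 0.001, -1.0]]
force: [0.1, 0.1, -2.4]
gripper_width: 44.5
grip_force: 64.5
```

```bash
python3 w.py w3.png tablet 100
```

```text
[ 638.1 -110.5   77.9] [[631.22, -40.3, 220.45], [0.06, -0.26, -0.96]] -0.025927928908157934
tcp px [310.71382819 253.93918767]
tablet 0.89 [[262.0, 199.0], [364.0, 198.0], [366.0, 329.0], [264.0, 330.0]] [[612.9, -75.9, 100.0], [657.0, -70.2, 100.0], [669.3, -138.0, 100.0], [618.1, -144.7, 100.0]] [ 639.3 -107.2  100. ]
tablet 0.46 [[261.0, 327.0], [284.0, 327.0], [284.0, 336.0], [261.0, 336.0]] [[616.7, -142.9, 100.0], [628.2, -141.5, 100.0], [628.7, -147.0, 100.0], [617.0, -148.4, 100.0]] [ 622.6 -145.   100. ]
 pin 0.66 [312.6, 255.1] [ 639.1 -110.    80. ]
 pin 0.15 [315.3, 100.2] [631.3 -31.4  80. ]
```

View pics/w3.png

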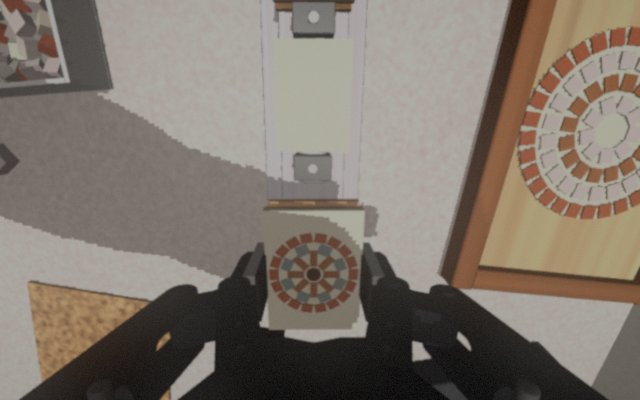

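Emit:
jog_arm(
  steps=[
    [-0.25,-0.35,0,0,0,0,0],
    [-0.5,-0.7,0,0,0,0,0],
    [-0.7,-1,0,0,0,0,0],
    [-0.7,-1,0,0,0,0,0],
  ],
)

```text
clock: 7.25
tool_pos: [543.9, -193.6, 77.7]
ee_rot: [[-0.112, 0.994, -0.002], [0.994, 0.112, 0.0], [0.0, -0.002, -1.0]]
force: [0.5, -0.2, -1.5]
gripper_width: 44.7
grip_force: 64.4
```

Emit:
jog_arm(
  steps=[
    [-0.25,-0.35,0,0,0,0,0],
    [-0.5,-0.7,0.1,0,0,0,0],
    [-0.7,-1,0.3,0,0,0,0],
    [-0.7,-1,0.55,0,0,0,0],
    [-0.7,-1,0.6,0,0,0,0],
    [-0.7,-1,0.6,0,0,0,0],
    [-0.7,-1,0.6,0,0,0,0],
  ],
)

```text
clock: 7.95
tool_pos: [456.8, -272.5, 18.9]
ee_rot: [[-0.117, 0.993, 0.001], [0.993, 0.117, -0.0], [-0.0, 0.001, -1.0]]
force: [-0.2, -0.4, -1.9]
gripper_width: 44.8
grip_force: 64.3
```

Emit:
jog_arm(
  steps=[
    [0,0,0.05,0,0,0,0],
    [0,0,0.1,0,0,0,0],
    [0,0,0.12,0,0,0,0],
    [0,0,0.14,0,0,0,0],
    [0,0,0.14,0,0,0,0],
    [0,0,0.14,0,0,0,0],
  ],
)

```text
clock: 8.55
tool_pos: [455.9, -272.7, 4.3]
ee_rot: [[-0.115, 0.993, -0.0], [0.993, 0.115, 0.0], [0.0, -0.0, -1.0]]
force: [-0.4, 0.3, -1.0]
gripper_width: 44.6
grip_force: 64.3
```

Emit:
jog_arm(
  steps=[
    [0,0,0.005,0,0,0,0],
    [0,0,0.01,0,0,0,0],
    [0,0,0.015,0,0,0,0],
    [0,0,0.015,0,0,0,0],
  ],
)

```text
clock: 8.95
tool_pos: [455.9, -272.8, 3.6]
ee_rot: [[-0.115, 0.993, 0.001], [0.993, 0.115, -0.001], [-0.001, 0.001, -1.0]]
force: [-2.8, 1.9, 8.4]
gripper_width: 44.7
grip_force: 65.5
```

Emit:
jog_arm(
  steps=[
    [0,0,0,0,0,0,0.65],
    [0,0,0,0,0,0,0.75],
    [0,0,0,0,0,0,0.9],
    [0,0,0,0,0,0,1],
    [0,0,0,0,0,0,1],
    [0,0,0,0,0,0,1],
    [0,0,0,0,0,0,1],
  ],
)

```text
clock: 9.65
tool_pos: [455.9, -272.7, 2.7]
ee_rot: [[-0.115, 0.993, -0.0], [0.993, 0.115, 0.0], [0.0, -0.0, -1.0]]
force: [-0.5, -0.1, 0.4]
gripper_width: 85.8
grip_force: 0.0
```

Emit:
jog_arm(
  steps=[
    [0,0,-0.2,0,0,0,1],
    [0,0,-0.6,0,0,0,1],
    [0,0,-0.9,0,0,-0.28,1],
    [0,0,-0.9,0,0,-0.56,1],
    [0,0,-0.9,0,0,-0.84,1],
    [0,0,-0.9,0,0,-1,1],
  ],
)

```text
clock: 10.25
tool_pos: [455.9, -272.7, 93.1]
ee_rot: [[-0.601, 0.799, 0.001], [0.799, 0.601, -0.0], [-0.001, 0.0, -1.0]]
force: [0.2, 0.4, 0.5]
gripper_width: 85.2
grip_force: 0.0
```

Emit:
jog_arm(
  steps=[
    [0,0,0,0,0,-0.28,1],
    [0,0,0,0,0,-0.56,1],
    [0,0,0,0,0,-0.84,1],
    [0,0,0,0,0,-1,1],
    [0,0,0,0,0,-1,1],
  ],
)

```text
clock: 10.75
tool_pos: [455.8, -272.7, 92.8]
ee_rot: [[-0.918, 0.396, -0.0], [0.396, 0.918, 0.0], [0.0, 0.0, -1.0]]
force: [0.5, -0.3, 0.0]
gripper_width: 85.7
grip_force: 0.0
```

Emit:
jog_arm(
  steps=[
    [0,0,0,0,0,-0.28,1],
    [0,0,0,0,0,-0.56,1],
    [0,0,0,0,0,-0.84,1],
    [0,0,0,0,0,-1,1],
    [0,0,0,0,0,-1,1],
    [0,0,0,0,0,-1,1],
  ],
)

```text
clock: 11.35
tool_pos: [455.8, -272.7, 92.8]
ee_rot: [[-0.994, -0.111, -0.0], [-0.111, 0.994, 0.0], [0.0, 0.0, -1.0]]
force: [-0.4, 1.0, 0.4]
gripper_width: 85.5
grip_force: 0.0
```

```bash
python3 w.py w4.png tablet 24
```

```text
[ 455.9 -272.7   92.8] [[385.81, -281.52, 234.78], [0.26, 0.05, -0.96]] -0.025927928908157934
tcp px [315.15093195 254.69741927]
tablet 0.83 [[272.0, 243.0], [272.0, 181.0], [356.0, 181.0], [356.0, 243.0]] [[483.4, -303.9, 24.0], [433.0, -307.4, 24.0], [426.0, -244.8, 24.0], [476.0, -237.1, 24.0]] [ 454.6 -273.3   24. ]
tablet 0.74 [[278.0, 340.0], [279.0, 327.0], [343.0, 330.0], [343.0, 343.0]] [[577.2, -291.7, 24.0], [563.0, -292.2, 24.0], [560.0, -235.4, 24.0], [574.2, -233.9, 24.0]] [ 568.6 -263.3   24. ]
 pin 0.87 [307.8, 349.0] [ 603.3 -262.8    4. ]
 pin 0.76 [315.6, 206.8] [ 455.5 -271.8    4. ]
```

View pics/w4.png

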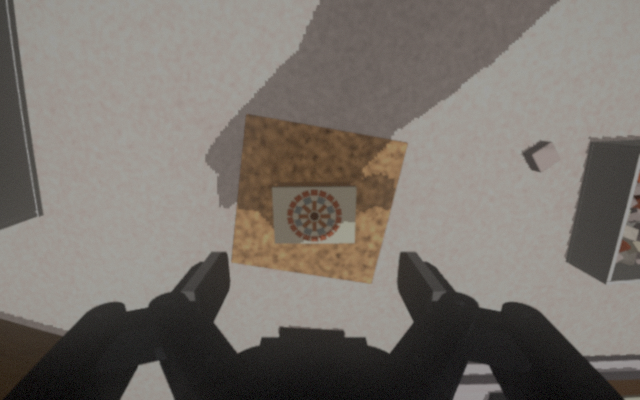

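```bash
cat > rect.py <<'E'
from h import *
def rect(c,tp,R,z,half=60,ppm=6):
    # tool-frame top-down view of plane z: image col = tool y, row = tool x (mm*ppm)
    g=np.arange(-half,half,1/ppm)
    X,Y=np.meshgrid(g,g,indexing="ij")
    ax,ay=R[:2,0],R[:2,1]
    P=np.stack([tp[0]+X*ax[0]+Y*ay[0],tp[1]+X*ax[1]+Y*ay[1],np.full_like(X,z)],-1)
    uv=proj(c,P).reshape(*X.shape,2).astype(np.float32)
    return cv2.remap(c["color"],uv[...,0],uv[...,1],cv2.INTER_CUBIC)
def rosette(img,half=60,ppm=6,guess=(0,0),rad=28):
    a=img.astype(int); m=((a[...,0]-a[...,2]>30)&(a[...,0]-a[...,1]>22)).astype(np.uint8)
    k=np.zeros_like(m);cv2.circle(k,(int((guess[1]+half)*ppm),int((guess[0]+half)*ppm)),int(rad*ppm),1,-1);m&=k
    m=cv2.morphologyEx(m,cv2.MORPH_OPEN,np.ones((4,4),np.uint8))
    pts=cv2.findNonZero(m); h=cv2.convexHull(pts)
    (x,y),r=cv2.minEnclosingCircle(h);e=cv2.fitEllipse(h)
    return dict(circ=(y/ppm-half,x/ppm-half,r/ppm),ell=(e[0][1]/ppm-half,e[0][0]/ppm-half,np.array(e[1])/ppm))
if __name__=="__main__":
    import sys
    d=np.load("last.npz"); c={k:d[k] for k in("color","K","rvec","tvec")};c["k1"]=float(d["k1"])
    z=float(sys.argv[1]); R=d["R"];im=rect(c,d["tp"],R,z); cv2.imwrite("pics/"+sys.argv[2],im[:,:,::-1])
    print(rosette(im,rad=float(sys.argv[3]) if len(sys.argv)>3 else 28), np.degrees(np.arctan2(R[1,1],R[0,1])))
    hsv=cv2.cvtColor(im,cv2.COLOR_RGB2HSV)
    # gradient profiles of saturation/value across the face
    for nm,sl in(("x+0",hsv[:,int(60*6+22*6):int(60*6+29*6)].mean(1)),("x-0",hsv[:,int(60*6-29*6):int(60*6-22*6)].mean(1))):
        print(nm,[(int(x),int(sl[(x+60)*6,1]),int(sl[(x+60)*6,2])) for x in range(-32,33,2)])
E
python3 rect.py 24 r4.png
```

```text
{'circ': (0.1666666666666643, 0.1666666666666643, 27.99456024169922), 'ell': (-0.357940673828125, -0.1874135335286482, array([41.1583964, 57.1855011]))} 96.41892094810606
x+0 [(-32, 112, 146), (-30, 110, 149), (-28, 110, 145), (-26, 112, 146), (-24, 72, 149), (-22, 25, 158), (-20, 24, 158), (-18, 24, 158), (-16, 25, 158), (-14, 25, 158), (-12, 25, 158), (-10, 26, 157), (-8, 27, 158), (-6, 31, 144), (-4, 45, 116), (-2, 46, 114), (0, 45, 116), (2, 44, 115), (4, 46, 115), (6, 44, 115), (8, 45, 116), (10, 44, 116), (12, 45, 116), (14, 44, 116), (16, 46, 116), (18, 46, 116), (20, 46, 115), (22, 51, 103), (24, 106, 84), (26, 115, 86), (28, 115, 93), (30, 118, 90), (32, 116, 95)]
x-0 [(-32, 105, 154), (-30, 109, 147), (-28, 111, 141), (-26, 112, 143), (-24, 84, 135), (-22, 44, 116), (-20, 46, 116), (-18, 45, 116), (-16, 45, 116), (-14, 46, 116), (-12, 45, 115), (-10, 45, 115), (-8, 45, 116), (-6, 44, 116), (-4, 46, 115), (-2, 46, 114), (0, 45, 115), (2, 46, 114), (4, 45, 114), (6, 45, 116), (8, 44, 115), (10, 45, 116), (12, 45, 115), (14, 44, 116), (16, 44, 116), (18, 46, 116), (20, 45, 116), (22, 56, 98), (24, 110, 83), (26, 115, 90), (28, 118, 100), (30, 118, 101), (32, 118, 102)]
```

View pics/r4.png

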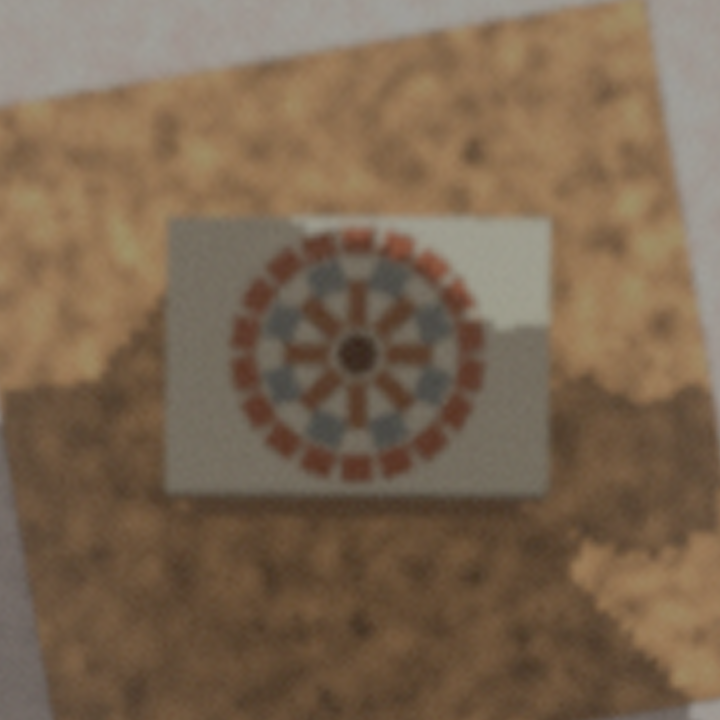

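Rectified view: the face is 46.2 × 63.7 mm and square to the tool, with its centre about 1 mm towards tool −x. I'll correct for that and grip the short ends.

Emit:
jog_arm(
  steps=[
    [-0.01,0,0.4,0,0,0,1],
    [-0.01,0,0.7,0,0,0,1],
    [-0.01,0,0.9,0,0,0,1],
    [-0.01,0,0.915,0,0,0,1],
    [-0.01,0,0.915,0,0,0,1],
    [-0.01,0,0.915,0,0,0,1],
  ],
)

```text
clock: 12.1
tool_pos: [457.5, -273.1, 2.4]
ee_rot: [[-0.993, -0.115, 0.001], [-0.115, 0.993, -0.001], [-0.001, -0.001, -1.0]]
force: [0.2, -0.5, 0.1]
gripper_width: 85.6
grip_force: 0.0
```

Emit:
jog_arm(
  steps=[
    [0,0,0,0,0,0,0.7],
    [0,0,0,0,0,0,0.6],
    [0,0,0,0,0,0,0.3],
    [0,0,0,0,0,0,0],
    [0,0,0,0,0,0,0],
    [0,0,0,0,0,0,0],
    [0,0,0,0,0,0,0],
  ],
)

```text
clock: 12.8
tool_pos: [457.3, -272.9, 2.7]
ee_rot: [[-0.993, -0.115, 0.002], [-0.115, 0.993, -0.001], [-0.002, -0.002, -1.0]]
force: [-1.6, 0.8, 8.8]
gripper_width: 62.6
grip_force: 64.3
```

Emit:
jog_arm(
  steps=[
    [0,0,-0.03,0,0,0,0],
    [0,0,-0.1,0,0,0,0],
    [0,0,-0.3,0,0,0,0],
    [0,0,-0.6,0,0,0,0],
    [0,0,-0.92,0,0,0,0],
    [0,0,-0.92,0,0,0,0],
    [0,0,-0.92,0,0,0,0],
    [0,0,-0.92,0,0,0,0],
  ],
)

```text
clock: 13.6
tool_pos: [456.3, -272.2, 92.5]
ee_rot: [[-0.993, -0.115, -0.001], [-0.115, 0.993, 0.001], [0.001, 0.001, -1.0]]
force: [-0.7, -0.7, -0.9]
gripper_width: 62.4
grip_force: 66.0
```

```bash
python3 w.py w5.png; python3 rect.py 115 r5.png >/dev/null
```

```text
[ 456.2 -272.1   92.3] [[386.5, -281.43, 234.6], [0.26, 0.06, -0.96]] -0.025927928908157934
tcp px [315.31376046 254.28412795]
```

View pics/r5.png

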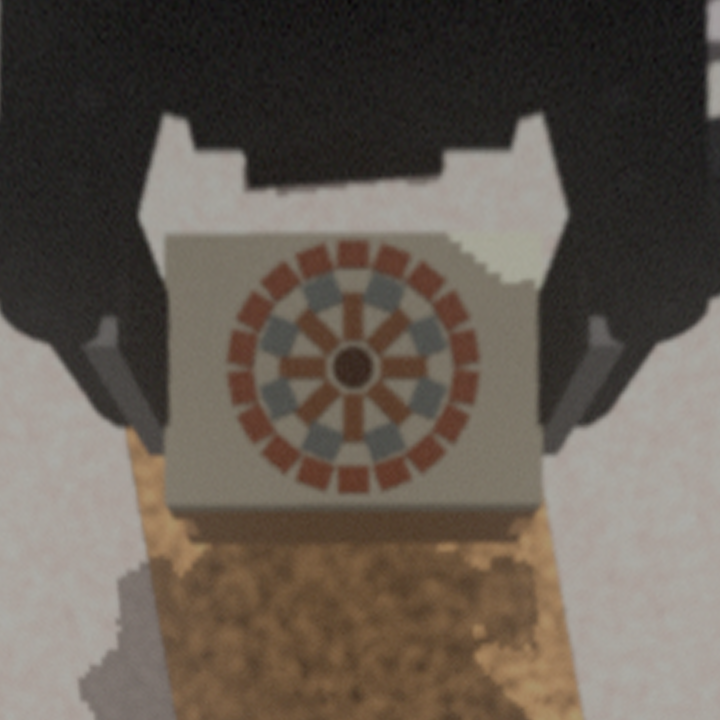

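Emit:
jog_arm(
  steps=[
    [-0.04,0.3,-0.25,0,0,0,0],
    [-0.08,0.7,-0.25,0,0,0,0],
    [-0.11,1,-0.25,0,0,0,0],
  ],
)

```text
clock: 13.95
tool_pos: [455.6, -170.4, 117.7]
ee_rot: [[-0.993, -0.115, -0.001], [-0.115, 0.993, 0.001], [0.001, 0.001, -1.0]]
force: [-0.2, -0.0, -1.9]
gripper_width: 62.3
grip_force: 66.4
```

Emit:
jog_arm(
  steps=[
    [-0.05,0.45,0,0,0,0,0],
    [-0.1,0.9,0,0,0,0,0],
    [-0.11,1,0,0,0,0,0],
  ],
)

```text
clock: 14.25
tool_pos: [454.2, -67.7, 117.4]
ee_rot: [[-0.993, -0.118, -0.002], [-0.118, 0.993, 0.002], [0.002, 0.002, -1.0]]
force: [-0.3, -0.3, -1.9]
gripper_width: 62.3
grip_force: 66.5
```

Emit:
jog_arm(
  steps=[
    [-0.05,0.45,0,0,0,0,0],
    [-0.1,0.9,0,0,0,0,0],
    [-0.11,1,0,0,0,0,0],
  ],
)

```text
clock: 14.55
tool_pos: [454.1, 32.2, 117.5]
ee_rot: [[-0.993, -0.118, -0.002], [-0.118, 0.993, 0.001], [0.002, 0.001, -1.0]]
force: [0.5, -0.7, -0.5]
gripper_width: 62.3
grip_force: 66.6
```

Emit:
jog_arm(
  steps=[
    [-0.05,0.45,0,0,0,0,0],
    [-0.1,0.9,0,0,0,0,0],
    [-0.11,1,0,0,0,0,0],
  ],
)

```text
clock: 14.85
tool_pos: [454.1, 132.4, 117.6]
ee_rot: [[-0.993, -0.118, -0.001], [-0.118, 0.993, 0.0], [0.001, 0.001, -1.0]]
force: [0.3, -0.4, -1.4]
gripper_width: 62.2
grip_force: 66.7
```

Emit:
jog_arm(
  steps=[
    [-0.05,0.45,0,0,0,0.1,0],
    [-0.1,0.9,0,0,0,0.3,0],
    [-0.11,1,0,0,0,0.5,0],
    [-0.11,1,0,0,0,0.68,0],
    [-0.11,1,0,0,0,0.68,0],
  ],
)

```text
clock: 15.35
tool_pos: [453.8, 230.0, 117.5]
ee_rot: [[-0.971, 0.239, -0.001], [0.239, 0.971, -0.001], [0.001, -0.001, -1.0]]
force: [-0.7, -0.4, -1.4]
gripper_width: 62.4
grip_force: 66.8
```

Emit:
jog_arm(
  steps=[
    [0,0.15,0,0,0,0,0],
    [0,0.22,0,0,0,0,0],
    [0,0.22,0,0,0,0,0],
    [0,0.22,0,0,0,0,0],
    [0,0.22,0,0,0,0,0],
  ],
)

```text
clock: 15.85
tool_pos: [458.9, 251.5, 118.2]
ee_rot: [[-0.971, 0.238, -0.0], [0.238, 0.971, -0.0], [0.0, -0.0, -1.0]]
force: [0.3, 0.2, -2.0]
gripper_width: 62.6
grip_force: 66.8
```

```bash
python3 w.py w6.png pile_top 48; cat > lines.py <<'E'
from rect import *
import sys
d=np.load("last.npz"); c={k:d[k] for k in("color","K","rvec","tvec")};c["k1"]=float(d["k1"])
im=rect(c,d["tp"],d["R"],float(sys.argv[1]),half=75,ppm=5); cv2.imwrite("pics/"+sys.argv[2],im[:,:,::-1][300:])
E
python3 lines.py 48 r6.png
```

```text
[458.9 251.5 118.3] [[390.52, 267.71, 260.23], [0.27, -0.04, -0.96]] -0.025927928908157934
tcp px [314.34979005 254.18467186]
pile_top 0.91 [[252.0, 0.0], [310.0, -26.0], [335.0, 28.0], [277.0, 55.0]] [[308.4, 247.1, 48.0], [302.9, 287.1, 48.0], [337.2, 295.7, 48.0], [343.6, 254.2, 48.0]] [323. 271.  48.]
pile_top 0.75 [[270.0, 123.0], [359.0, 121.0], [360.0, 183.0], [271.0, 185.0]] [[385.2, 237.1, 48.0], [398.9, 299.2, 48.0], [443.5, 291.4, 48.0], [429.0, 225.6, 48.0]] [414.2 263.3  48. ]
 pin 0.84 [287.5, 0.0] [306.5 269.6  28. ]
 pin 0.78 [316.9, 153.2] [416.2 264.4  28. ]
```

View pics/r6.png

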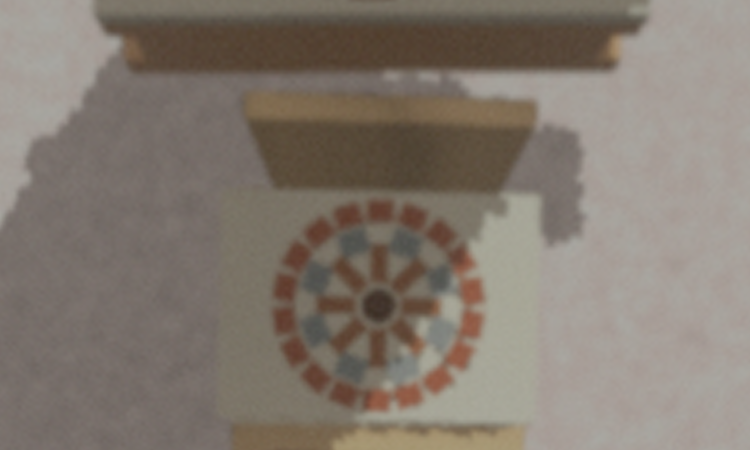

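```bash
cat > edges.py <<'E'
from rect import *
import sys
def edge(ch,axis,at,span,win=4,half=75,ppm=5):
    """axis 'y': edge crossing along tool y near `at`, for x in span (and vice versa). Returns pos at span mid, slope deg, rms"""
    a=ch if axis=="y" else ch.T
    i0,i1=[int((s+half)*ppm) for s in span]; j0,j1=[int((s+half)*ppm) for s in(at-win,at+win)]
    g=np.abs(cv2.Sobel(cv2.GaussianBlur(a,(0,0),2),cv2.CV_32F,1,0,ksize=3))[i0:i1,j0:j1]
    pos=[];rows=np.arange(i0,i1)
    w=g**2; pos=(w*np.arange(j0,j1)).sum(1)/w.sum(1)
    r=rows/ppm-half; p=pos/ppm-half; k=np.ones(len(r),bool)
    for _ in range(4):
        f=np.polyfit(r[k],p[k],1); e=np.abs(p-np.polyval(f,r)); k=e<max(2*np.median(e[k]),.15)
    return [round(float(v),2) for v in(np.polyval(f,np.mean(span)),np.degrees(np.arctan(f[0])),e[k].std(),k.mean())]
def load():
    d=np.load("last.npz"); c={k:d[k] for k in("color","K","rvec","tvec")};c["k1"]=float(d["k1"]);return c,d["tp"],d["R"]
def chans(im):
    L=cv2.cvtColor(im,cv2.COLOR_RGB2LAB).astype(np.float32); return {"L":L[...,0],"b":L[...,2]*3}
if __name__=="__main__":
    c,tp,R=load()
    im=rect(c,tp,R,48,half=75,ppm=5)
    for n,ch in chans(im).items():
        print("pile",n,"left",edge(ch,"y",-31.4,(30,62)),"right",edge(ch,"y",33.4,(30,62)),"top",edge(ch,"x",22.6,(-20,20),3),"bot",edge(ch,"x",69.6,(-20,20),3))
    im=rect(c,tp,R,82,half=75,ppm=5)
    for n,ch in chans(im).items():
        print("wall",n,"inner?",[ (a,edge(ch,"x",a,(-20,24),2)) for a in(8,10,12,14,16,18,20)])
    zf=tp[2]+21.3
    im=rect(c,tp,R,zf,half=75,ppm=5)
    for n,ch in chans(im).items():
        print("held",n,"left",edge(ch,"y",-32,(10,21)),"right",edge(ch,"y",31,(10,21)),"bot",edge(ch,"x",23,(-25,25),3))
E
python3 edges.py
```

```text
pile L left [-31.59, -1.8, 0.04, 0.37] right [33.12, -0.47, 0.08, 0.55] top [23.07, 1.17, 0.04, 0.76] bot [69.82, 1.2, 0.11, 0.7]
pile b left [-31.39, -0.72, 0.04, 0.59] right [32.59, -1.12, 0.07, 0.88] top [22.85, 1.33, 0.04, 0.43] bot [70.2, 1.31, 0.04, 0.62]
wall L inner? [(8, [9.56, 0.15, 0.03, 0.98]), (10, [10.58, -0.41, 0.03, 0.7]), (12, [10.82, -0.32, 0.04, 0.81]), (14, [13.96, 2.77, 0.06, 0.55]), (16, [15.57, -3.25, 0.28, 1.0]), (18, [18.99, 1.04, 0.04, 0.86]), (20, [19.22, 1.57, 0.04, 0.99])]
wall b inner? [(8, [9.36, 0.13, 0.04, 0.63]), (10, [10.38, -0.45, 0.04, 0.86]), (12, [11.33, -2.41, 0.04, 0.67]), (14, [14.65, 1.78, 0.04, 0.93]), (16, [14.79, 1.09, 0.03, 0.8]), (18, [18.75, 0.17, 0.08, 0.69]), (20, [19.31, 1.37, 0.05, 0.79])]
held L left [-32.53, 2.76, 0.04, 0.45] right [31.42, -5.27, 0.03, 0.35] bot [23.65, -0.18, 0.03, 0.61]
held b left [-32.34, 1.0, 0.04, 0.62] right [31.16, -2.56, 0.04, 0.67] bot [24.54, -0.16, 0.04, 0.62]
```

Emit:
jog_arm(
  steps=[
    [0.2,0.01,0,0,0,-0.047,0],
    [0.4,0.013,0,0,0,-0.047,0],
    [0.456,0.013,0.1,0,0,-0.047,0],
    [0.456,0.013,0.22,0,0,-0.047,0],
    [0.456,0.013,0.22,0,0,-0.047,0],
    [0.456,0.013,0.22,0,0,-0.047,0],
    [0.456,0.013,0.22,0,0,-0.047,0],
  ],
)

```text
clock: 16.7
tool_pos: [415.6, 263.9, 96.5]
ee_rot: [[-0.977, 0.214, 0.0], [0.214, 0.977, 0.0], [-0.0, 0.0, -1.0]]
force: [-0.3, 0.4, -1.0]
gripper_width: 62.1
grip_force: 66.8
```

```bash
python3 w.py w7.png; cat > chk.py <<'E'
from edges import *
import sys
c,tp,R=load(); zf=tp[2]+21.3
for nm,z,sp in(("held",zf,(10,21)),("pile",48,(13,21))):
    im=rect(c,tp,R,z,half=75,ppm=5)
    for n,ch in chans(im).items():
        print(nm,n,"L",edge(ch,"y",-32.3,sp,3),"R",edge(ch,"y",31.7,sp,3),"bot",edge(ch,"x",23.5,(-25,25),3),"botL",edge(ch,"x",23.5,(-31,-27),3),"botR",edge(ch,"x",23.5,(27,31),3))
# profiles of pile ends
L=cv2.cvtColor(im,cv2.COLOR_RGB2LAB)
for x in(12,16,20):
    r=int((x+75)*5); print(x,"L",[tuple(int(v) for v in L[r-3:r+4,int((y+75)*5)].mean(0)) for y in np.arange(-36,-27)],"R",[tuple(int(v) for v in L[r-3:r+4,int((y+75)*5)].mean(0)) for y in np.arange(28,37)])
E
python3 chk.py
```

```text
[415.5 263.9  96.6] [[346.69, 278.35, 238.53], [0.27, -0.03, -0.96]] -0.025927928908157934
tcp px [314.49230198 254.15090412]
held L L [-32.48, 1.22, 0.03, 0.62] R [31.2, -2.36, 0.03, 0.51] bot [23.66, -0.21, 0.03, 0.65] botL [24.31, -13.22, 0.04, 0.8] botR [25.02, -14.35, 0.06, 0.85]
held b L [-32.46, 1.14, 0.03, 0.73] R [31.03, -0.31, 0.03, 0.76] bot [24.56, -0.17, 0.04, 0.66] botL [25.3, -6.44, 0.03, 0.7] botR [24.53, -13.44, 0.27, 1.0]
pile L L [-32.92, 1.85, 0.04, 0.47] R [31.17, -3.17, 0.03, 0.5] bot [23.71, 0.54, 0.11, 0.56] botL [23.63, -24.89, 0.04, 0.8] botR [23.5, 15.41, 0.05, 0.6]
pile b L [-32.9, 0.21, 0.03, 0.75] R [30.96, 1.08, 0.04, 0.65] bot [24.29, 0.29, 0.04, 0.6] botL [24.17, 0.32, 0.03, 0.7] botR [24.51, 4.97, 0.02, 1.0]
12 L [(117, 130, 131), (118, 130, 132), (120, 130, 132), (123, 129, 134), (125, 127, 135), (123, 128, 135), (125, 128, 136), (124, 128, 135), (123, 128, 136)] R [(125, 128, 136), (125, 128, 135), (125, 128, 135), (127, 129, 132), (133, 129, 132), (130, 130, 132), (121, 131, 131), (121, 130, 131), (121, 130, 132)]
16 L [(119, 130, 132), (117, 130, 132), (118, 130, 132), (121, 129, 134), (124, 128, 135), (123, 128, 135), (124, 128, 136), (124, 127, 136), (123, 129, 135)] R [(125, 128, 136), (126, 128, 136), (123, 129, 135), (122, 129, 134), (119, 130, 132), (123, 129, 132), (120, 130, 131), (118, 130, 132), (119, 130, 132)]
20 L [(120, 130, 131), (118, 130, 132), (117, 130, 131), (121, 129, 134), (125, 127, 136), (126, 128, 135), (124, 128, 135), (124, 128, 135), (124, 128, 135)] R [(149, 127, 135), (157, 126, 135), (163, 126, 134), (141, 128, 134), (118, 130, 132), (118, 130, 132), (121, 130, 131), (124, 129, 132), (123, 130, 132)]
```

Emit:
jog_arm(
  steps=[
    [0,0,0.1,0,0,0,0],
    [0,0,0.2,0,0,0,0],
    [0,0,0.3,0,0,0,0],
    [0,0,0.38,0,0,0,0],
    [0,0,0.44,0,0,0,0],
    [0,0,0.47,0,0,0,0],
    [0,0,0.47,0,0,0,0],
    [0,0,0.47,0,0,0,0],
    [0,0,0.47,0,0,0,0],
  ],
)

```text
clock: 17.65
tool_pos: [415.3, 264.0, 49.6]
ee_rot: [[-0.977, 0.214, 0.001], [0.214, 0.977, 0.0], [-0.001, 0.0, -1.0]]
force: [-0.2, -0.0, -1.3]
gripper_width: 62.4
grip_force: 66.8
```

```bash
python3 w.py w8.png; python3 chk.py | head -4; python3 - <<'E'
from h import *
c=capture("top"); save(c,"top2.png")
E
```

```text
[415.2 264.   49.6] [[346.35, 278.44, 191.59], [0.27, -0.03, -0.96]] -0.025927928908157934
tcp px [314.4112342  254.09339028]
held L L [-32.59, -0.57, 0.04, 0.55] R [31.23, -3.6, 0.03, 0.51] bot [23.64, -0.23, 0.02, 0.65] botL [24.34, -9.21, 0.04, 0.8] botR [24.13, -20.14, 0.12, 1.0]
held b L [-32.57, 0.85, 0.03, 0.85] R [31.2, -1.99, 0.04, 0.75] bot [24.55, -0.3, 0.03, 0.69] botL [25.08, -7.09, 0.03, 0.75] botR [25.01, 7.58, 0.12, 0.8]
pile L L [-32.84, -2.78, 0.18, 0.88] R [31.41, -7.05, 0.03, 0.45] bot [22.35, -0.68, 0.09, 0.74] botL [22.93, -1.39, 0.03, 1.0] botR [22.88, 42.57, 0.24, 1.0]
pile b L [-33.59, -12.0, 0.05, 0.38] R [32.41, 3.69, 0.04, 0.4] bot [22.77, -0.64, 0.1, 0.52] botL [23.38, 1.58, 0.04, 0.7] botR [22.96, 41.11, 0.35, 1.0]
```

Emit:
jog_arm(
  steps=[
    [0,0,0.005,0,0,0,0],
    [0,0,0.01,0,0,0,0],
    [0,0,0.015,0,0,0,0],
    [0,0,0.02,0,0,0,0],
    [0,0,0.02,0,0,0,0],
  ],
)

```text
clock: 18.25
tool_pos: [415.0, 263.9, 47.2]
ee_rot: [[-0.977, 0.214, -0.0], [0.214, 0.977, -0.0], [0.0, -0.0, -1.0]]
force: [-0.2, 0.3, -2.0]
gripper_width: 62.5
grip_force: 66.8
```

Emit:
jog_arm(
  steps=[
    [0,0,0.004,0,0,0,0],
    [0,0,0.006,0,0,0,0],
    [0,0,0.008,0,0,0,0],
    [0,0,0.008,0,0,0,0],
  ],
)

```text
clock: 18.65
tool_pos: [415.0, 263.9, 46.8]
ee_rot: [[-0.977, 0.214, 0.0], [0.214, 0.977, 0.0], [-0.0, 0.0, -1.0]]
force: [-1.0, -0.2, 4.8]
gripper_width: 62.2
grip_force: 67.5
```

Emit:
jog_arm(
  steps=[
    [0,0,0,0,0,0,0.8],
    [0,0,0,0,0,0,0.85],
    [0,0,0,0,0,0,0.95],
    [0,0,0,0,0,0,1],
    [0,0,0,0,0,0,1],
    [0,0,0,0,0,0,1],
    [0,0,0,0,0,0,1],
  ],
)

```text
clock: 19.35
tool_pos: [415.0, 263.9, 46.5]
ee_rot: [[-0.977, 0.214, -0.0], [0.214, 0.977, -0.0], [-0.0, -0.0, -1.0]]
force: [-0.3, 0.7, 0.6]
gripper_width: 85.5
grip_force: 0.0
```

Emit:
jog_arm(
  steps=[
    [0,0,-0.05,0,0,0,1],
    [0,0,-0.2,0,0,0,1],
    [0,0,-0.5,0,0,0,1],
    [0,0,-0.9,0,0,0,1],
    [0,0,-0.9,0,0,0,1],
    [0,0,-0.9,0,0,0,1],
    [0,0,-0.9,0,0,0,1],
  ],
)

```text
clock: 20.05
tool_pos: [414.5, 263.7, 135.9]
ee_rot: [[-0.977, 0.214, -0.001], [0.214, 0.977, -0.0], [0.001, -0.001, -1.0]]
force: [-0.3, -0.2, -0.8]
gripper_width: 85.1
grip_force: 0.0
```

```bash
python3 w.py w9.png tablet 68 pile_top 68; cat > fin.py <<'E'
from edges import *
c,tp,R=load()
for z in(68,48):
    im=rect(c,tp,R,z,half=75,ppm=5); cv2.imwrite(f"pics/r9_{z}.png",im[:,:,::-1])
    for n,ch in chans(im).items():
        print(z,n,"L",edge(ch,"y",-32.3,(-18,18),3),"R",edge(ch,"y",31.7,(-18,18),3),"top",edge(ch,"x",-22.6,(-22,22),3),"bot",edge(ch,"x",23.5,(-22,22),3))
E
python3 fin.py
```

```text
[414.4 263.6 135.6] [[345.87, 278.23, 277.93], [0.27, -0.04, -0.96]] -0.025927928908157934
tcp px [314.27125532 253.7764838 ]
tablet 0.81 [[271.0, 180.0], [356.0, 180.0], [356.0, 242.0], [271.0, 242.0]] [[381.0, 238.1, 68.0], [394.6, 300.1, 68.0], [444.1, 291.4, 68.0], [429.6, 225.3, 68.0]] [412.3 263.7  68. ]
 pin 0.97 [314.3, 205.9] [413.5 264.1  48. ]
pile_top 0.87 [[245.0, 34.0], [299.0, 10.0], [336.0, 89.0], [281.0, 114.0]] [[282.8, 246.2, 68.0], [276.7, 284.2, 68.0], [329.2, 297.4, 68.0], [336.9, 257.1, 68.0]] [306.4 271.2  68. ]
pile_top 0.73 [[275.0, 180.0], [275.0, 176.0], [352.0, 177.0], [352.0, 181.0]] [[381.8, 241.0, 68.0], [378.7, 241.8, 68.0], [391.8, 297.6, 68.0], [394.9, 297.0, 68.0]] [386.8 269.3  68. ]
 pin 0.56 [290.7, 65.9] [304.5 270.2  48. ]
 pin 0.4 [314.2, 207.1] [414.6 263.8  48. ]
68 L L [-32.25, -0.8, 0.04, 0.39] R [31.56, 0.33, 0.04, 0.58] top [-23.39, -0.41, 0.04, 0.48] bot [23.24, 0.27, 0.04, 0.7]
68 b L [-32.08, -0.62, 0.07, 0.66] R [31.49, -0.59, 0.04, 0.7] top [-23.12, -0.44, 0.18, 0.57] bot [23.95, -0.38, 0.1, 0.49]
48 L L [-33.58, -1.52, 0.14, 0.59] R [33.96, -0.26, 0.03, 0.72] top [-23.16, -0.37, 0.21, 0.55] bot [24.07, -0.49, 0.06, 0.65]
48 b L [-34.36, -0.51, 0.09, 0.66] R [33.44, -0.15, 0.13, 0.62] top [-23.31, -0.66, 0.31, 0.72] bot [24.34, 0.47, 0.04, 0.57]
```

```bash
python3 -c "
from h import *
print(job_done())"
```

```text
the job is handed in; nothing more can be done
None
```

I pulled the finished tablet off the rail, laid it face up on the cork mat and released it. I then re-gripped it by its short ends and set it on the pile with no drop, within about 0.3 mm and 0.5° by the wrist camera. The job was handed in at about 20 s; nothing else was touched as far as the pictures and forces showed, though I did not re-check the other objects afterwards.

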